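Set a wine-case slat in the sawing board

TASK

Get the loose wine-case slat ready to be sawn to length: with the fingertips, push it flat against the fence of the sawing board and along the fence until its pencil line lies right over the steel edge, so that just the hatched waste end overhangs, then press the red cam lever all the way down to clamp it there. The slat is only to be pushed, never lifted or tipped, and the things standing around are to be left where they are.

Things in the scene. Friction and masses are not known exactly. Their poses are not given: they have to be found in the camera images.
- sawing_board: Dark wooden sawing board, fixed. Origin on the counter under its centre; at yaw 0 x points away from the robot, y left. Bed 140 (x) x 320 (y) mm, top at z=28. Fence along the far side: face at x=45, back x=67, top z=50. Right end of the bed (y=-160) = sawing edge with steel strip. Steel bracket (y=-121 to -69, x over 6, 72 high) holds the cam lever at y=-95.
- saw_edge (a point): Point on the sawing edge: right end of the bed, at its top surface, in line with the middle of a slat that lies against the fence (x = +5, y = -160, z = 28 mm in the sawing board's frame; same axes).
- slat: Loose pale wooden slat, 80 (x) x 280 (y) x 9 (z) mm, about 0.15 kg, flat on the bed under the raised cam. Origin at the centre of its underside; y along its length. It starts 8 to 18 mm off the fence, slightly askew, its pencil line 45 to 105 mm to the left (+y) of the sawing edge. It slides under a push of 1 to 2 N.
- cut_line (a point): Middle of the pencil line across the slat, on its top face: y=-80, z=9 mm in the slat's frame, 60 mm from the slat's right end and 220 mm from its left end. The waste beyond it bears three slanting pencil strokes. At the goal this point is 9 mm above point saw_edge.
- cam_lever (a joint): Cam lever angle, rad: 0 = raised 45 degrees, 0.785 = level, fully down, cam clamping the slat. Starts at 0 to 0.2, stays where left. Its axis runs along the sawing board's y at x=20, z=59 mm in that frame; the lever reaches from there to the robot side (-x). Pressing the grip down closes it: about 2 N at first, 5 to 15 N near the end as the cam bites.
- lever_grip (a point): Point on the axis of the red grip, 80 mm from the pivot (round grip about 16 mm thick, 44 to 102 mm from the pivot). Fully down it is 60 mm above the counter, its top 68 mm.
- tasting_glass_b: Bystander: empty stemmed tasting glass, 81 mm wide, 202 mm tall, upright behind the sawing board; origin under its foot.
- tape_roll: Bystander: roll of tape lying flat, 104 mm across, 25 mm high; origin at the centre of its underside.
- pencil_a: Bystander: green pencil lying on the counter behind the sawing board, 123 mm long; origin at the middle of its underside.
- fruit2: Bystander: lemon lying left of the sawing board, 67 x 51 x 49 mm; origin under its middle.

How it is judged (in metres and radians):
On the way, in this order (a step that is already met when the one before it is completed fails the run):
1. slat square against the fence, pencil line over the sawing edge, cam lever still raised (y of cut_line in the frame of saw_edge between -0.004 and 0.004 m and x of cut_line in the frame of saw_edge above -0.003 m and angle between the y axis of slat and the y axis of sawing_board, either way round below 0.025 rad and value of joint cam_lever below 0.45 rad), for 0.2 s.
2. cam lever pressed fully down (value of joint cam_lever above 0.73 rad), for 0.1 s.
At the end, for the whole second after the job is handed in: The slat lies at rest against the fence (within 3 mm, within 0.025 rad of parallel), its pencil line within 4 mm of the sawing edge, and the cam lever is fully down (at least 0.73 rad) and really presses on the slat (y of cut_line in the frame of saw_edge between -0.004 and 0.004 m and x of cut_line in the frame of saw_edge above -0.003 m and angle between the y axis of slat and the y axis of sawing_board, either way round below 0.025 rad and value of joint cam_lever above 0.73 rad and contact force between slat and sawing_board above 6 N and linear speed of slat below 0.01 m/s); the robot touches nothing.
It fails at once if the slat is lifted or tipped (z of cut_line in the frame of saw_edge above 0.021 m or z of cut_line in the frame of saw_edge below -0.003 m or z of slat in the frame of saw_edge above 0.012 m or angle between slat's own z axis and vertical above 0.12 rad).
It fails at once if a bystander is moved (distance of any of tasting_glass_b, tape_roll, pencil_a from where it was at the start of the episode above 0.03 m or distance of fruit2 from where it was at the start of the episode above 0.04 m).
It also fails if it takes over 61 s, if anything falls off the work surface, if the arm or the gripper's body presses on something with over 40 N, if the wrist force passes 120 N, or if a joint passes its speed limit or range.

ROBOT

A 6-joint arm with a two-finger parallel gripper is mounted at the origin on a cart in front of the work surface, level with it; the furniture and walls round the work are solid. World frame = base frame: x ahead of the robot, y to its left, z up, the work surface at z = 0. Lengths are in m, angles in degrees, forces in N, time in s.
With the tool pointing down it reaches from about 0.375 to 0.9 m from the base axis. Payload 3.1 kg.
Tool frame: the origin (TCP) lies midway between the tips of the shut fingers; the grasp point (between the pads) lies 19 mm behind it; z points along the fingers, y is the line along which they close (so a half turn about z gives the same grasp; the last joint's range is limited). The gripper opens to 87 mm and grips with 3 to 60 N. Pads are 19 mm wide; open, the fingers measure 117 mm over their backs; the gripper's body (75 mm by 190 mm) begins 51 mm behind the grasp point.
Start: joints at [64.716, 30.224, 82.088, -0, 67.689, -10.227], TCP at [0.162, 0.604, 0.223] pointing down, gripper open.
Joint ranges: [-176.69, 176.69], [-43.24, 126.21], [12.49, 139.97], [-82, 262], [0, 151.66], [-163.58, 163.58]. Speed limits (degrees/s): [159.86, 159.86, 180, 180, 180, 180].

INTERFACE

Orientations are given as a 3x3 rotation matrix whose columns are the frame's x, y, z axes.
In Python, from rig import bot gives the robot as it stands.
- The arm moves only by the shell command python3 steer.py 'ROWS'. ROWS is a JSON list of rows, 1 to 20 of them, each of 7 numbers: dx, dy, dz in mm, then a rotation vector rx, ry, rz in degrees, then the opening from 0.0 (shut) to 1.0 (fully open); each row is the pose to reach, as a shift and turn from the pose commanded when the command began, along the tool's axes at that moment; what a row does not reach only later rows make up. A row lasts 1/10 s, in which the tool goes at most 0.05 m and 8.59 degrees, less where a joint would pass 70% of its speed; a pose out of reach is approached as far as the arm can. The fingers move at their own pace and stop on an object; the grip force is fixed at half the most. Time passes only in rows, so rows that do not move let the fingers close. It prints the time, the measured TCP pose, the force, the opening and the grip force at its end. Input that does not fit is refused with a message, and nothing moves.
- bot.read_state(): the state, without advancing time (a new reading comes with each control period).
- bot.capture(name): name is "scene" or "top"; returns a dict with "color" (400x640x3 uint8, red, green, blue), "K" (3x3 intrinsics, pixels), "D" ([k1, k2, p1, p2, k3] as OpenCV has them; the pictures are not rectified), "view" (4x4, takes a point from world to camera coordinates). Camera axes: x right, y up, looking along -z (the intrinsics and any distortion apply to the point x, -y, -z); pixel columns grow to the right and rows downward; lengths in m; the calibration is good to about 2 mm. A picture is of the moment at which its call begins. There is no depth.
- bot.hand_in(): hands the job in; it is judged then, once.
The state is a dict: "time_s": time; "joint_positions": joint angles; "qvel": joint speeds; "tau": joint torques, N m; "position": TCP position; "tcp_rot": TCP orientation; "force": force on the tool from outside, world axes, zero at the start; "moment": the same for the moment, N m; "opening": opening from 0.0 (shut) to 1.0 (fully open); "grasp_force": force on a finger pad.
Only numpy, scipy, OpenCV 4.12 (cv2) and the standard library are available. Lean on these libraries where they do the work, as an engineer would, in place of code of your own. Each camera call takes 0.05 s, during which the arm holds its last target. There are 200 camera calls.

## Working session

There is one attempt and no reset: what is moved stays moved. The work goes in short steps, Python scripts to look and compute and a shell command to move; the robot and the scene stay as the last step left them, time stands still between calls to the robot, and variables do not carry over. Pictures are saved under pics/ and viewed, at most 10 in all, crops included, and the job is handed in when it is done.

```bash
ls; mkdir -p pics; python3 - <<'E'
from rig import bot
import cv2,numpy as np,pickle
s=bot.read_state();print(s['time_s'],s['position'],s['tcp_rot'],s['opening'])
d={}
for n in("scene","top"):
    c=bot.capture(n);d[n]=c
    cv2.imwrite(f"pics/{n}0.png",c["color"][:,:,::-1]);print(n,c["K"],c["D"],c["view"])
pickle.dump(d,open("d0.pkl","wb"))
E
```

```text
pics
rig.py
steer.py
0.0 [0.16202502 0.60288028 0.22156935] [[-9.65657794e-01  2.59815620e-01 -9.31740391e-04]
 [ 2.59816987e-01  9.65655939e-01 -1.93428761e-03]
 [ 3.97182507e-04 -2.10994189e-03 -9.99997695e-01]] 1.0008325306293222
scene [[470.17672339   0.         319.66655248]
 [  0.         470.17672339 195.75927443]
 [  0.           0.           1.        ]] [-0.13889568  0.          0.          0.          0.        ] [[-0.89147966 -0.45301424  0.00648908  0.47969757]
 [ 0.32405357 -0.62755948  0.7079254  -0.30059602]
 [-0.31662801  0.63320391  0.7062574  -0.91644926]
 [ 0.          0.          0.          1.        ]]
top [[385.52687119   0.         316.59568873]
 [  0.         385.52687119 195.5684329 ]
 [  0.           0.           1.        ]] [-0.01815782  0.          0.          0.          0.        ] [[-0.02630487 -0.99964424  0.00440941 -0.07375656]
 [ 0.99258642 -0.02559506  0.11881534 -0.57309265]
 [-0.11866021  0.00750214  0.99290658 -1.16844681]
 [ 0.          0.          0.          1.        ]]
```

View pics/scene0.png

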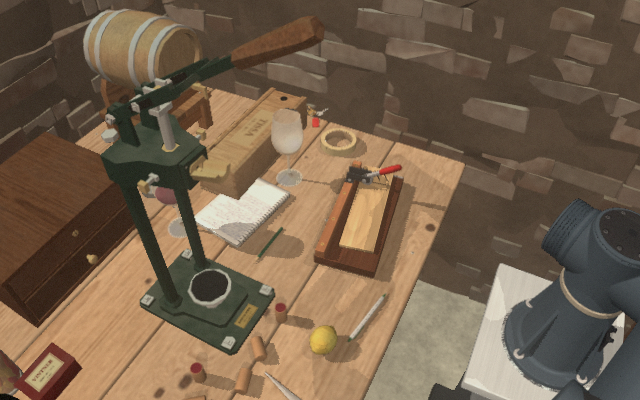

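View pics/top0.png

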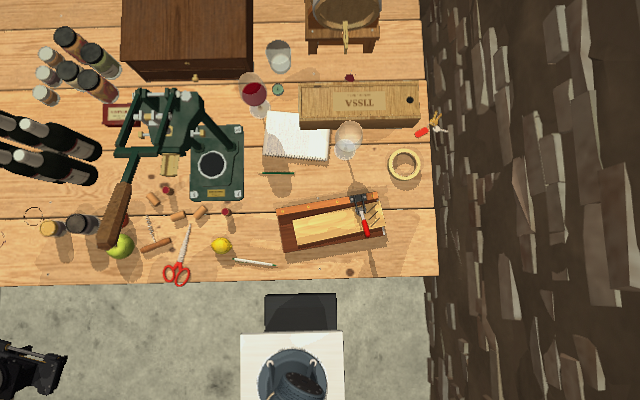

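The scene view shows the board around (360,222), with the red lever at (385,170). In the top view the board is at (333,225), slat at (325,230), lever at (365,222), and the gripper is out of the way at lower left. I'll zoom in next.

```bash
python3 - <<'E'
import cv2,pickle
d=pickle.load(open("d0.pkl","rb"))
t=d["top"]["color"][185:260,265:395,::-1];cv2.imwrite("pics/t1.png",cv2.resize(t,None,fx=6,fy=6,interpolation=cv2.INTER_CUBIC))
t=d["scene"]["color"][150:280,305:415,::-1];cv2.imwrite("pics/s1.png",cv2.resize(t,None,fx=4.6,fy=4.6,interpolation=cv2.INTER_CUBIC))
E
```

```text
(no output)
```

View pics/t1.png

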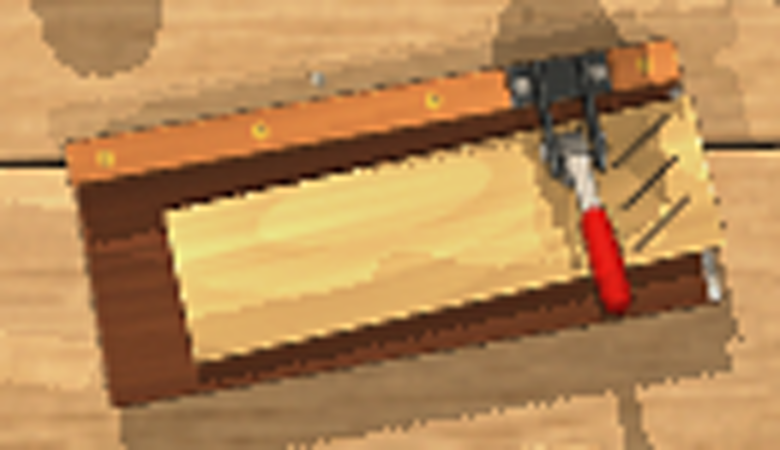

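View pics/s1.png

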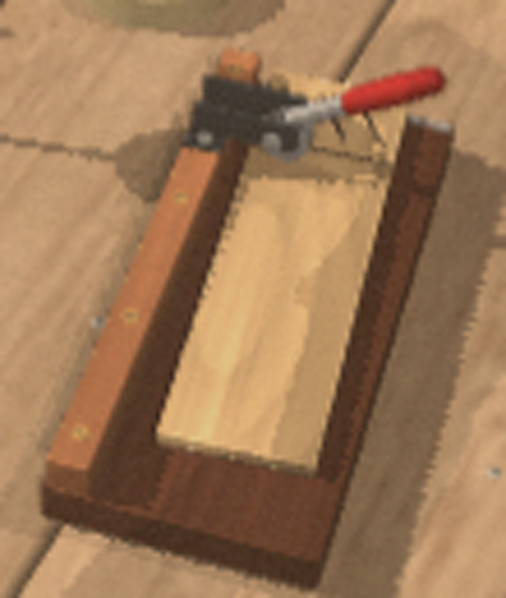

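The top crop shows the slat corners at about (166,210), (195,362), (722,250), (690,97). The bed's near-left corner is at (113,405), the fence's top-left at (67,143)/(78,185), and the red grip runs (595,210)–(618,300). The scene crop shows the slat's left end from (157,437) to (318,470), the fence's left top at (45,462)/(92,470), and the red grip tip at (440,78). Next I'll triangulate these.

```bash
cat > h.py <<'E'
import numpy as np,cv2
def ray(c,uv):
    V=np.array(c["view"]);p=cv2.undistortPoints(np.array([[uv]],float),np.array(c["K"]),np.array(c["D"]))[0,0]
    R=V[:3,:3];return -R.T@V[:3,3],R.T@np.array([p[0],-p[1],-1])
def plane(c,uv,z):
    o,d=ray(c,uv);return o+d*(z-o[2])/d[2]
def tri(a,ua,b,ub):
    o1,d1=ray(a,ua);o2,d2=ray(b,ub)
    s=np.linalg.lstsq(np.c_[d1,-d2],o2-o1,rcond=None)[0]
    p,q=o1+s[0]*d1,o2+s[1]*d2;return (p+q)/2,np.linalg.norm(p-q)
T=lambda x,y:(x/6-.42+265,y/6-.42+185)
S=lambda x,y:(x/4.6-.39+305,y/4.6-.39+150)
def mm(p):return np.round(1000*np.array(p),1)
def masked(c,lo,hi,box):
    h=cv2.cvtColor(c["color"],cv2.COLOR_RGB2HSV);m=cv2.inRange(h,np.array(lo),np.array(hi));o=m*0
    x0,y0,x1,y1=box;o[y0:y1,x0:x1]=m[y0:y1,x0:x1];return o
E
python3 - <<'E'
from h import *;import pickle
d=pickle.load(open("d0.pkl","rb"));t,s=d["top"],d["scene"]
P={"slat FL .037":(T(166,210),S(157,437)),"slat NL .037":(T(195,362),S(318,470)),
"fence back L .05":(T(67,143),S(45,462)),"fence face L .05":(T(78,185),S(92,470)),"bed NL .028":(T(113,405),S(322,557)),
"bed NR .028":(T(718,299),S(453,125)),"grip tip":(T(620,305),S(442,80))}
for k,(a,b) in P.items():
    p,e=tri(t,a,s,b);print(k,mm(p),"gap",mm(e), [mm(plane(c,u,float(k.split()[-1]))) for c,u in((t,a),(s,b))] if '.' in k else '')
for k,(a,z) in {"slat NR":(T(722,250),.037),"slat FR":(T(690,97),.037),"fence back R":(T(675,40),.05)}.items(): print(k,mm(plane(t,a,z)))
print("glass foot",mm(plane(s,(289,178),0)),"tape",mm(plane(t,(404,165),.02)))
# HSV samples
h=cv2.cvtColor(t["color"],cv2.COLOR_RGB2HSV)
for n,u in dict(slat=(310,232),bed=(285,240),fence=(305,208),counter=(285,193),steel=(383,231),grip=(366,227)).items(): print(n,h[u[1],u[0]])
h=cv2.cvtColor(s["color"],cv2.COLOR_RGB2HSV)
for n,u in dict(slat=(360,225),bed=(350,252),counter=(400,240)).items(): print(n,h[u[1],u[0]])
E
```

```text
slat FL .037 [497.2 -11.5  31.4] gap 2.3 [array([497.9, -11.5,  37. ]), array([494.3,  -7.6,  37. ])]
slat NL .037 [418.3 -25.2  35.5] gap 3.2 [array([419.9, -24.8,  37. ]), array([416.4, -24.5,  37. ])]
fence back L .05 [532.6  37.9  46.5] gap 0.8 [array([532.7,  37.7,  50. ]), array([530.9,  40.3,  50. ])]
fence face L .05 [510.6  32.5  47.1] gap 1.4 [array([511.1,  32.4,  50. ]), array([508.9,  34.4,  50. ])]
bed NL .028 [397.7  17.7  29.9] gap 2.7 [array([399. ,  18.2,  28. ]), array([396.8,  16. ,  28. ])]
bed NR .028 [ 444.4 -295.3   29.6] gap 1.1 [array([ 444.9, -295.4,   28. ]), array([ 444.3, -297.2,   28. ])]
grip tip [ 440.8 -233.1  114. ] gap 2.8 
slat NR [ 469.8 -297.    37. ]
slat FR [ 549.4 -284.1   37. ]
fence back R [ 577.7 -275.5   50. ]
glass foot [ 722.7 -181.7   -0. ] tape [ 663.8 -370.4   20. ]
slat [ 22 126 235]
bed [ 10 174 123]
fence [ 12 177 217]
counter [ 16 124 166]
steel [ 19  36 193]
grip [  2 232 229]
slat [ 16 118 205]
bed [ 11 144 101]
counter [ 13 105 126]
```

```bash
cat >> h.py <<'E'
O=np.array([.4896,-.1287]);YAW=np.radians(8.3)
def B(x,y):
    c,s=np.cos(YAW),np.sin(YAW);return O+np.array([c*x-s*y,s*x+c*y])/1000
def toB(p):
    c,s=np.cos(YAW),np.sin(YAW);q=np.array(p[:2])-O;return 1000*np.array([c*q[0]+s*q[1],-s*q[0]+c*q[1]])
def rel(st,xyz):
    from scipy.spatial.transform import Rotation as Ro
    R=np.array(st["tcp_rot"]);c,s=np.cos(YAW),np.sin(YAW)
    G=np.array([[-s,c,0],[c,s,0],[0,0,-1]]).T
    print("rel",np.round(R.T@(np.array(xyz)-st["position"]),4),np.round(Ro.from_matrix(R.T@G).as_rotvec(degrees=True),2))
def where(st):
    print(round(st["time_s"],2),"board xy",np.round(toB(st["position"]),1),"z",mm(st["position"][2]),"F",np.round(st["force"],2),"open",round(st["opening"],2))
E
python3 - <<'E'
from h import *;from rig import bot
st=bot.read_state();where(st)
for p in ([.26,.33,.2],[.40,.07,.2]):rel(st,p)
print(B(0,195))
E
```

```text
0.1 board xy [-218.5  771.2] z 221.6 F [ 0.13  0.82 -0.71] open 1.0
rel [-0.1655 -0.2381  0.0221] [-1.100e-01  5.000e-02  6.664e+01]
rel [-0.3683 -0.4527  0.0224] [-1.100e-01  5.000e-02  6.664e+01]
[0.46145054 0.06425753]
```
Row: first to A in 7 rows, rotation partially. Then B 6+ rows. Rotation 67° needs 8 rows.

The rows are not in the units I measure in: shifts go in mm. I convert before sending: -0.453 m is -453, -0.368 m is -368.

```bash
python3 steer.py '[[-165, -238, 20, -0.1, 0.05, 40, 0], [-165, -238, 20, -0.1, 0.05, 40, 0], [-165, -238, 20, -0.1, 0.05, 40, 0], [-165, -238, 20, -0.1, 0.05, 40, 0], [-165, -238, 20, -0.1, 0.05, 40, 0], [-165, -238, 20, -0.1, 0.05, 40, 0], [-368, -453, 20, -0.11, 0.05, 66.64, 0], [-368, -453, 20, -0.11, 0.05, 66.64, 0], [-368, -453, 20, -0.11, 0.05, 66.64, 0], [-368, -453, 20, -0.11, 0.05, 66.64, 0], [-368, -453, 20, -0.11, 0.05, 66.64, 0], [-368, -453, 20, -0.11, 0.05, 66.64, 0], [-368, -453, 20, -0.11, 0.05, 66.64, 0], [-368, -453, 20, -0.11, 0.05, 66.64, 0], [-368, -453, 20, -0.11, 0.05, 66.64, 0]]'; python3 - <<'E'
from h import *;from rig import bot
st=bot.read_state();where(st);rel(st,[*B(0,195),.1]);rel(st,[*B(0,195),.016])
E
```

```text
time_s: 1.6
position: [0.3987, 0.0713, 0.2022]
tcp_rot: [[-0.145, 0.989, -0.001], [0.989, 0.145, 0.002], [0.002, -0.001, -1.0]]
force: [-0.4, 1.1, -0.5]
opening: 0.003
grasp_force: 0.0
1.6 board xy [-61.1 211. ] z 202.2 F [-0.37  1.09 -0.53] open 0.0
rel [-0.0163  0.0612  0.1021] [-0.05 -0.14  0.04]
rel [-0.0165  0.0613  0.1861] [-0.05 -0.14  0.04]
```

```bash
python3 steer.py '[[-16, 61, 60, 0, 0, 0, 0], [-16, 61, 100, 0, 0, 0, 0], [-16, 61, 140, 0, 0, 0, 0], [-16, 61, 170, 0, 0, 0, 0], [-16, 61, 186, 0, 0, 0, 0], [-16, 61, 186, 0, 0, 0, 0], [-16, 61, 186, 0, 0, 0, 0]]' >/dev/null; python3 - <<'E'
from h import *;from rig import bot
st=bot.read_state();where(st)
E
python3 steer.py '[[-6, 0, 0, 0, 0, 0, 0], [-12, 0, 0, 0, 0, 0, 0], [-16, 0, 0, 0, 0, 0, 0], [-19, 0, 0, 0, 0, 0, 0], [-20, 0, 0, 0, 0, 0, 0], [-20, 0, 0, 0, 0, 0, 0]]' >/dev/null; python3 - <<'E'
from h import *;from rig import bot
st=bot.read_state();where(st)
E
```

```text
2.3 board xy [  0.8 195.8] z 16.8 F [-0.3   0.61 -0.05] open 0.01
2.9 board xy [  1.3 174. ] z 16.7 F [ 0.49  0.59 -0.1 ] open 0.01
```

```bash
cat > w.py <<'E'
from h import *;from rig import bot
where(bot.read_state())
E
python3 steer.py '[[-1, 0, 0, 0, 0, 0, 0], [-2, 0, 0, 0, 0, 0, 0], [-2, 0, 0, 0, 0, 0, 0]]'>/dev/null;python3 w.py
python3 steer.py '[[-1, 0, 0, 0, 0, 0, 0], [-2, 0, 0, 0, 0, 0, 0], [-2, 0, 0, 0, 0, 0, 0]]'>/dev/null;python3 w.py
python3 steer.py '[[-1, 0, 0, 0, 0, 0, 0], [-2, 0, 0, 0, 0, 0, 0], [-2, 0, 0, 0, 0, 0, 0]]'>/dev/null;python3 w.py
```

```text
3.2 board xy [  1.3 172.3] z 16.5 F [-0.61 -0.72 -0.17] open 0.01
3.5 board xy [  1.3 170.3] z 16.5 F [ 0.73 -0.07  0.82] open 0.01
3.8 board xy [  1.3 170. ] z 16.6 F [ 0.66 10.58 -0.06] open 0.01
```

In the tool's units: -0.06 m is -60, -0.044 m is -44.

```bash
python3 steer.py '[[15, 0, 0, 0, 0, 0, 0], [15, 0, -44, 0, 0, 0, 0], [-20, -83, -44, 0, 0, 0, 0], [-60, -83, -44, 0, 0, 0, 0], [-100, -83, -44, 0, 0, 0, 0], [-150, -83, -44, 0, 0, 0, 0], [-188, -83, -44, 0, 0, 0, 0], [-188, -83, -44, 0, 0, 0, 0], [-188, -83, -44, 0, 0, 0, 0], [-188, -83, -44, 0, 0, 0, 0]]'>/dev/null;python3 w.py
```

```text
4.8 board xy [-82.7 -18.1] z 60.0 F [-0.26  0.29  0.24] open 0.01
```

In the tool's units: 0.028 m is 28, 0.015 m is 15.

```bash
python3 steer.py '[[0, 0, 15, 0, 0, 0, 0], [0, 0, 28, 0, 0, 0, 0], [0, 0, 28, 0, 0, 0, 0]]'>/dev/null;python3 w.py
python3 steer.py '[[0, 5, 0, 0, 0, 0, 0], [0, 10, 0, 0, 0, 0, 0], [0, 14, 0, 0, 0, 0, 0], [0, 17, 0, 0, 0, 0, 0], [0, 20, 0, 0, 0, 0, 0], [0, 20, 0, 0, 0, 0, 0]]'>/dev/null;python3 w.py
python3 steer.py '[[0, 2, 0, 0, 0, 0, 0], [0, 4, 0, 0, 0, 0, 0], [0, 6, 0, 0, 0, 0, 0], [0, 8, 0, 0, 0, 0, 0], [0, 8, 0, 0, 0, 0, 0]]'>/dev/null;python3 w.py
```

```text
5.1 board xy [-82.7 -17. ] z 31.2 F [-1.04 -0.17  0.31] open 0.0
5.7 board xy [-61.1 -19.9] z 32.3 F [-0.01  0.36  0.34] open 0.01
6.2 board xy [-53.5 -19.7] z 32.1 F [-0.98  0.44 -0.97] open 0.01
```

```bash
for i in 1 2; do python3 steer.py '[[0, 1, 0, 0, 0, 0, 0], [0, 2, 0, 0, 0, 0, 0], [0, 2, 0, 0, 0, 0, 0]]'>/dev/null;python3 w.py;done
python3 - <<'E'
from rig import bot;import cv2,pickle,numpy as np
d={n:bot.capture(n) for n in("scene","top")};pickle.dump(d,open("d1.pkl","wb"))
a=cv2.resize(d["top"]["color"][185:260,265:395,::-1],(780,450),interpolation=2)
cv2.imwrite("pics/t2.png",a)
E
```

```text
6.5 board xy [-51.5 -19.7] z 32.2 F [-0.05 -0.82 -1.16] open -0.0
6.8 board xy [-49.5 -19.7] z 32.2 F [-0.42 -0.03 -0.4 ] open 0.01
```

View pics/t2.png

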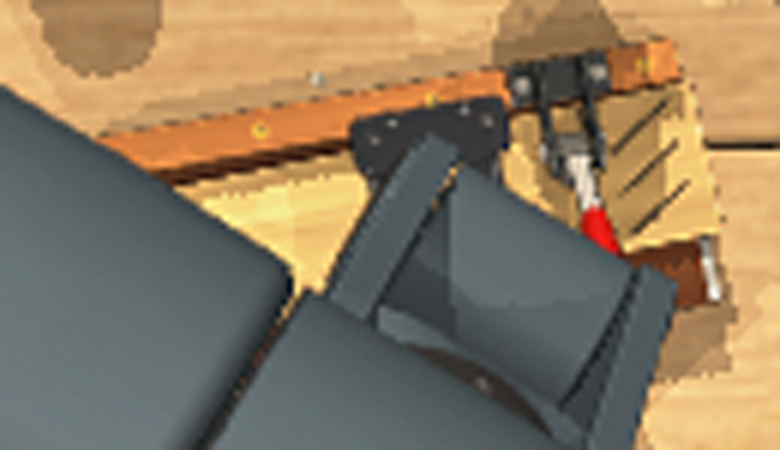

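The arm hides most of the board, but the slat's right end has moved up to the fence (corner now near (675,85)), with no contact force yet. I'll keep pushing until I feel it.

```bash
for i in 1 2 3; do python3 steer.py '[[0, 1, 0, 0, 0, 0, 0], [0, 1.5, 0, 0, 0, 0, 0], [0, 1.5, 0, 0, 0, 0, 0]]'>/dev/null;python3 w.py;done
```

```text
7.2 board xy [-48.3 -19.6] z 32.2 F [-0.74 -0.22  0.34] open 0.01
7.5 board xy [-46.7 -19.5] z 32.2 F [-1.54  0.54  0.01] open 0.0
7.8 board xy [-45.1 -19.8] z 32.2 F [-1.1  -0.15 -0.54] open 0.01
```

```bash
for i in 1 2; do python3 steer.py '[[0, 1, 0, 0, 0, 0, 0], [0, 1.5, 0, 0, 0, 0, 0], [0, 1.5, 0, 0, 0, 0, 0]]'>/dev/null;python3 w.py;done
```

```text
8.1 board xy [-44.8 -19.6] z 32.2 F [-5.25 -2.71  2.69] open 0.01
8.4 board xy [-44.8 -19.5] z 32.2 F [-8.68 -6.39  3.13] open 0.01
```

```bash
python3 steer.py '[[0, -20, 0, 0, 0, 0, 0], [0, -20, -20, 0, 0, 0, 0], [0, -10, -30, 0, 0, 0, 0], [40, 20, -30, 0, 0, 0, 0], [80, 46, -30, 0, 0, 0, 0], [120, 46, -30, 0, 0, 0, 0], [152, 46, -30, 0, 0, 0, 0], [152, 46, -30, 0, 0, 0, 0], [152, 46, -30, 0, 0, 0, 0], [152, 46, 0, 0, 0, 0, 0], [152, 46, 0, 0, 0, 0, 0]]'>/dev/null;python3 w.py
```

```text
9.5 board xy [  3.2 131.3] z 30.7 F [-0.35  0.19  0.66] open 0.0
```

In the tool's units: -0.053 m is -53, -0.052 m is -52.

```bash
python3 steer.py '[[-6, 0, 0, 0, 0, 0, 0], [-12, 0, 0, 0, 0, 0, 0], [-16, 0, 0, 0, 0, 0, 0], [-20, 0, 0, 0, 0, 0, 0], [-24, 0, 0, 0, 0, 0, 0], [-28, 0, 0, 0, 0, 0, 0], [-32, 0, 0, 0, 0, 0, 0], [-36, 0, 0, 0, 0, 0, 0], [-40, 0, 0, 0, 0, 0, 0], [-44, 0, 0, 0, 0, 0, 0], [-47, 0, 0, 0, 0, 0, 0], [-50, 0, 0, 0, 0, 0, 0], [-52, 0, 0, 0, 0, 0, 0], [-53, 0, 0, 0, 0, 0, 0], [-53, 0, 0, 0, 0, 0, 0]]'>/dev/null;python3 w.py
python3 steer.py '[[-1, 0, 0, 0, 0, 0, 0], [-2, 0, 0, 0, 0, 0, 0], [-3, 0, 0, 0, 0, 0, 0], [-3, 0, 0, 0, 0, 0, 0]]'>/dev/null;python3 w.py
```

```text
11.0 board xy [ 3.9 79.1] z 32.4 F [-0.25 -0.19 -0.06] open 0.0
11.4 board xy [ 3.8 76.2] z 32.3 F [-0.57  0.96 -0.06] open 0.0
```

```bash
python3 steer.py '[[15, 0, 0, 0, 0, 0, 0], [15, 0, -60, 0, 0, 0, 0], [60, 0, -70, 0, 0, 0, 0], [110, 0, -100, 0, 0, 0, 0], [160, 0, -100, 0, 0, 0, 0], [200, 0, -100, 0, 0, 0, 0], [200, 0, -100, 0, 0, 0, 0], [200, 0, -100, 0, 0, 0, 0]]'>/dev/null;python3 w.py
python3 - <<'E'
from rig import bot;import cv2,pickle,numpy as np
d={n:bot.capture(n) for n in("scene","top")};pickle.dump(d,open("d2.pkl","wb"))
a=cv2.resize(d["top"]["color"][185:260,265:395,::-1],(520,300),interpolation=2)
b=cv2.resize(d["scene"]["color"][150:280,305:415,::-1],(506,598),interpolation=2)[:,:280+226]
cv2.imwrite("pics/t3.png",cv2.resize(d["top"]["color"][185:260,265:395,::-1],(780,450),interpolation=2));cv2.imwrite("pics/s3.png",b)
E
```

```text
12.2 board xy [  3.  277.9] z 132.8 F [-0.36  0.97  0.08] open 0.0
```

View pics/t3.png

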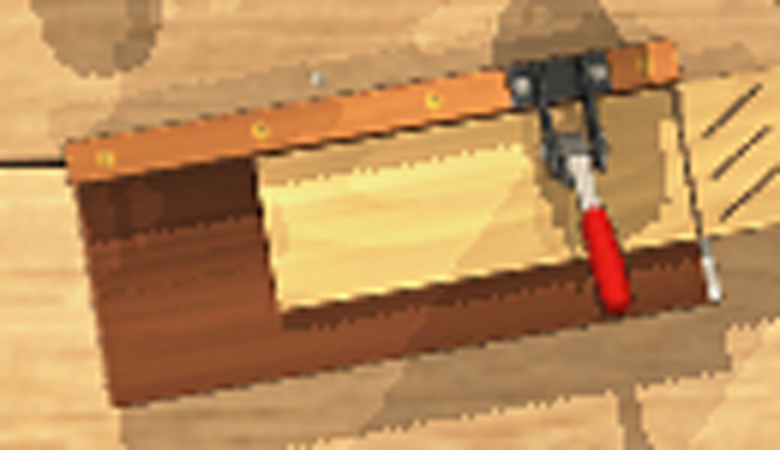

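View pics/s3.png

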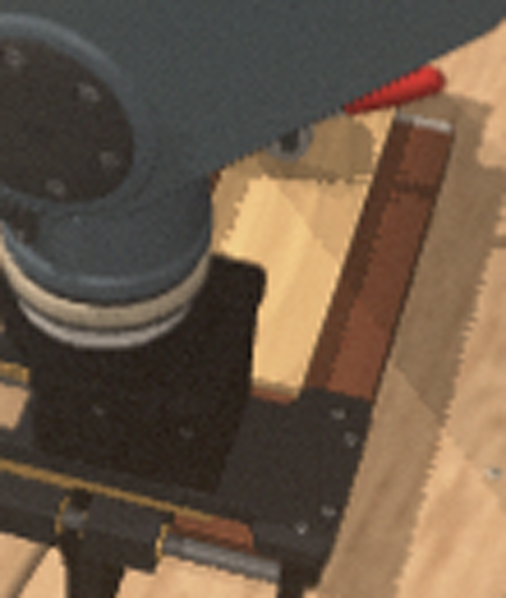

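Top view: the slat lies along the fence, its left end runs (258,157)–(283,312), the pencil line (679,90)–(701,238), and the steel strip's outer edge is at about (716,298). In the scene view the arm hides most of it. Next is a numerical measurement from the top image.

```bash
python3 - <<'E'
from h import *;import pickle
t=pickle.load(open("d2.pkl","rb"))["top"]
for k,(u,z) in {"slat FL":((258,157),.037),"slat NL":((283,312),.037),"line far":((679,90),.037),"line near":((701,238),.037),"bed NL":((113,405),.028),"bed NR":((720,299),.028),"strip outer":((716,270),.028),"bed L mid":((97,290),.028),"near edge R":((660,250),.037)}.items():
    print(k,np.round(toB(plane(t,T(*u),z)),1))
# subpixel: gray profiles along board y at several board x, for slat line/left end (z=.037) and board left edge/strip (z=.028)
g=cv2.cvtColor(t["color"],cv2.COLOR_RGB2GRAY).astype(np.float32);V=np.array(t["view"]);K=np.array(t["K"]);D=np.array(t["D"])
def proj(x,y,z):
    p=V@np.array([*B(x,y),z,1]);return cv2.projectPoints(np.array([[[p[0],-p[1],-p[2]]]]),np.zeros(3),np.zeros(3),K,D)[0][0,0]
def prof(x,ys,z):
    q=np.array([proj(x,y,z) for y in ys],np.float32);return cv2.remap(g,q[:,:1],q[:,1:],cv2.INTER_LINEAR)[:,0]
def step(xs,a,b,z):
    ys=np.arange(a,b,.25);r=[]
    for x in xs:
        p=cv2.GaussianBlur(prof(x,ys,z)[:,None],(1,9),0)[:,0];r.append(ys[np.argmax(abs(np.gradient(p)))])
    return np.round(r,1),np.median(r)
print("slat left",step(range(-25,40,6),52,82,.037))
print("board left",step(range(-60,10,6),150,172,.028))
ys=np.arange(-172,-140,.25)
r=[ys[np.argmin(prof(x,ys,.037))] for x in range(-28,42,5)];print("line",r,np.median(r))
for x in (-50,-58,-64):
    ys=np.arange(-176,-144,2.);print(x,prof(x,ys,.028).astype(int))
E
```

```text
slat FL [44.1 63.5]
slat NL [-36.6  64.3]
line far [  41.3 -157.5]
line near [ -35.9 -154.2]
bed NL [-68.5 158.4]
bed NR [ -68.4 -159.5]
strip outer [ -53.4 -160.3]
bed L mid [ -9.  157.1]
near edge R [ -38.4 -132.2]
slat left (array([66.5, 65. , 66.8, 66.8, 65. , 66.8, 65.8, 65.8, 66.5, 66.2, 65.8]), np.float64(66.25))
board left (array([160.5, 159.5, 160.2, 160. , 162. , 160.5, 160.8, 161.2, 162. ,
       160.2, 160.2, 161.8]), np.float64(160.5))
line [np.float64(-154.5), np.float64(-155.25), np.float64(-153.25), np.float64(-154.25), np.float64(-155.0), np.float64(-171.75), np.float64(-154.0), np.float64(-154.75), np.float64(-152.75), np.float64(-153.75), np.float64(-154.5), np.float64(-155.5), np.float64(-153.25), np.float64(-154.25)] -154.375
-50 [141 142 141 140 139 138 135 128 152 196 191 154  83  79  82  84]
-58 [129 129 129 129 129 130 132 141 162 185 178 109  80  74  75  77]
-64 [132 132 133 133 133 133 134 136 181 220 216 145  64  69  72  72]
```

In the tool's units: -0.1 m is -100, 0.1 m is 100.

```bash
python3 steer.py '[[-50, 0, 0, 0, 0, 0, 0], [-100, 0, 30, 0, 0, 0, 0], [-140, 0, 40, 0, 0, 0, 0], [-170, 0, 60, 0, 0, 0, 0], [-188, 0, 80, 0, 0, 0, 0], [-188, 0, 100, 0, 0, 0, 0], [-188, 0, 100, 0, 0, 0, 0], [-192, 0, 100, 0, 0, 0, 0], [-196, 0, 100, 0, 0, 0, 0], [-199, 0, 100, 0, 0, 0, 0], [-202, 0, 100, 0, 0, 0, 0], [-204, 0, 100, 0, 0, 0, 0], [-204.5, 0, 100, 0, 0, 0, 0], [-204.5, 0, 100, 0, 0, 0, 0]]'>/dev/null;python3 w.py
```

```text
13.7 board xy [ 3.9 71.9] z 32.6 F [-0.39  0.81 -0.24] open 0.0
```

```bash
python3 steer.py '[[-1, 0, 0, 0, 0, 0, 0], [-1.5, 0, 0, 0, 0, 0, 0], [-1.5, 0, 0, 0, 0, 0, 0], [-1.5, 0, 0, 0, 0, 0, 0]]'>/dev/null;python3 w.py
```

```text
14.1 board xy [ 3.7 70.4] z 32.3 F [-0.1   2.24  0.91] open 0.0
```

In the tool's units: 0.2 m is 200, -0.1 m is -100.

```bash
python3 steer.py '[[15, 0, 0, 0, 0, 0, 0], [15, 0, -60, 0, 0, 0, 0], [60, 0, -70, 0, 0, 0, 0], [110, 0, -100, 0, 0, 0, 0], [160, 0, -120, 0, 0, 0, 0], [200, 0, -120, 0, 0, 0, 0], [200, 0, -120, 0, 0, 0, 0], [200, 0, -120, 0, 0, 0, 0]]'>/dev/null;python3 w.py
cat > m.py <<'E'
from h import *;from rig import bot
t=bot.capture("top")
g=cv2.cvtColor(t["color"],cv2.COLOR_RGB2GRAY).astype(np.float32);V=np.array(t["view"]);K=np.array(t["K"]);D=np.array(t["D"])
def prof(P):
    q=[]
    for x,y,z in P:
        p=V@np.array([*B(x,y),z,1]);q.append(cv2.projectPoints(np.array([[[p[0],-p[1],-p[2]]]]),np.zeros(3),np.zeros(3),K,D)[0][0,0])
    q=np.array(q,np.float32);return cv2.remap(g,q[:,:1],q[:,1:],cv2.INTER_LINEAR)
def step(Ps,c):
    return c[np.argmax(abs(np.gradient(cv2.GaussianBlur(prof(Ps),(1,9),0)[:,0])))]
a=np.arange(48,82,.25);print("left",np.median([step([(x,y,.037) for y in a],a) for x in range(-25,35,4)]))
a=np.arange(150,172,.25);print("board left",np.median([step([(x,y,.028) for y in a],a) for x in range(-60,10,4)]))
a=np.arange(-170,-140,.25);r=[a[np.argmin(prof([(x,y,.037) for y in a])[:,0])] for x in range(-28,42,4)];print("line",np.median(r),np.array(r))
for n,a,z,Y in (("slat near",np.arange(-50,-22,.25),.037,range(-75,56,10)),("board near",np.arange(-82,-60,.25),.028,range(-75,150,15)),("fence top/slat",np.arange(30,58,.25),.05,range(-60,56,10)),("fence back",np.arange(58,78,.25),.05,range(-50,150,12))):
    r=np.array([step([(x,y,z) for x in a],a) for y in Y]);print(n,r,"slope",np.round(np.polyfit(list(Y),r,1),4))
E
python3 m.py
```

```text
14.9 board xy [  2.9 271.9] z 152.8 F [ 0.45 -0.46 -0.23] open 0.01
left 60.25
board left 160.75
line -159.5 [-160.75 -158.5  -159.25 -160.   -160.75 -158.25 -159.   -159.75 -160.5
 -158.25 -159.   -159.75 -160.5  -158.25 -158.75 -159.75 -160.5  -158.  ]
slat near [-35.   -36.   -35.   -36.   -34.75 -35.75 -34.75 -35.5  -36.25 -35.25
 -36.25 -35.   -37.   -35.  ] slope [-3.80000e-03 -3.55742e+01]
board near [-70.25 -70.75 -70.5  -71.75 -71.5  -70.   -70.   -70.75 -70.25 -71.
 -71.25 -71.75 -70.25 -70.5  -70.75] slope [-5.00000e-04 -7.07339e+01]
fence top/slat [41.75 42.75 41.25 42.75 42.25 46.25 41.75 40.75 42.75 41.75 42.75 41.25] slope [-3.80000e-03  4.23141e+01]
fence back [65.5  66.25 66.25 65.25 69.5  69.75 67.75 69.25 69.25 62.25 69.5  68.5
 68.25 69.75 69.25 74.75 69.25] slope [2.41000e-02 6.71437e+01]
```

The slat is within about 0.5 mm along the fence and flush with it (near edge 35.1 mm from the bed's near edge, 35 expected). Now for the lever.

In the tool's units: -0.367 m is -367, -0.049 m is -49.

```bash
python3 steer.py '[[-45, -10, 0, 0, 0, 0, 0], [-90, -20, 0, 0, 0, 0, 0], [-135, -30, 0, 0, 0, 0, 0], [-180, -40, 0, 0, 0, 0, 0], [-225, -49, 0, 0, 0, 0, 0], [-270, -49, 0, 0, 0, 0, 0], [-315, -49, 0, 0, 0, 0, 0], [-350, -49, 0, 0, 0, 0, 0], [-367, -49, 0, 0, 0, 0, 0], [-367, -49, 0, 0, 0, 0, 0], [-367, -49, 0, 0, 0, 0, 0]]'>/dev/null;python3 w.py
```

```text
16.05 board xy [-46.6 -95.7] z 151.4 F [-0.41  0.12  0.03] open 0.0
```

```bash
python3 steer.py '[[0, 0, 10, 0, 0, 0, 0], [0, 0, 20, 0, 0, 0, 0], [0, 0, 27, 0, 0, 0, 0], [0, 0, 34, 0, 0, 0, 0], [0, -2, 40, 0, 0, 0, 0], [0, -4, 46, 0, 0, 0, 0], [0, -5, 52, 0, 0, 0, 0], [0, -7, 58, 0, 0, 0, 0], [0, -8, 64, 0, 0, 0, 0], [0, -9, 69, 0, 0, 0, 0], [0, -10, 71, 0, 0, 0, 0], [0, -10, 71, 0, 0, 0, 0]]'>/dev/null;python3 w.py
python3 steer.py '[[0, -1, 3, 0, 0, 0, 0], [0, -1, 6, 0, 0, 0, 0], [0, -1, 9, 0, 0, 0, 0], [0, -1, 11, 0, 0, 0, 0], [0, -1, 11, 0, 0, 0, 0]]'>/dev/null;python3 w.py
```

```text
17.25 board xy [-55.3 -96.8] z 80.7 F [ 0.76 -0.01  0.1 ] open 0.01
17.75 board xy [-56.5 -96.7] z 69.8 F [-0.87 -0.48  0.46] open 0.01
```

```bash
python3 - <<'E'
from rig import bot;import cv2,pickle
d={n:bot.capture(n) for n in("scene","top")};pickle.dump(d,open("d3.pkl","wb"))
cv2.imwrite("pics/s4.png",cv2.resize(d["scene"]["color"][130:260,300:440,::-1],(630,585),interpolation=2))
E
```

```text
(no output)
```

View pics/s4.png

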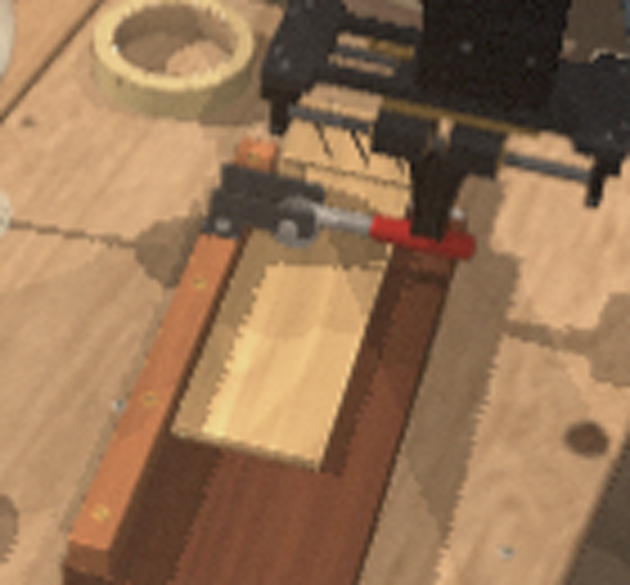

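The picture shows the fingertip on the red grip at about (430,238), the lever nearly level, and the slat in place. I'll press on down.

```bash
for i in 1 2 3; do python3 steer.py '[[0, 0, 1, 0, 0, 0, 0], [0, 0, 2, 0, 0, 0, 0], [0, 0, 2, 0, 0, 0, 0]]'>/dev/null;python3 w.py;done
```

```text
18.15 board xy [-56.2 -96.7] z 68.2 F [-1.08  0.23  4.38] open 0.0
18.45 board xy [-56.2 -96.8] z 67.6 F [-3.97  2.01 16.71] open 0.01
18.75 board xy [-56.2 -96.8] z 67.1 F [-5.87  1.69 30.1 ] open 0.01
```

In the tool's units: 0.36 m is 360, 0.315 m is 315.

```bash
python3 steer.py '[[0, 0, 0, 0, 0, 0, 0], [0, 0, -10, 0, 0, 0, 0], [0, 0, -40, 0, 0, 0, 0], [0, 0, -80, 0, 0, 0, 0], [45, 0, -90, 0, 0, 0, 0], [90, 0, -90, 0, 0, 0, 0], [135, 0, -90, 0, 0, 0, 0], [180, 0, -90, 0, 0, 0, 0], [225, 0, -90, 0, 0, 0, 0], [270, 0, -90, 0, 0, 0, 0], [315, 0, -90, 0, 0, 0, 0], [360, 0, -90, 0, 0, 0, 0], [360, 0, -90, 0, 0, 0, 0], [360, 0, -90, 0, 0, 0, 0]]'>/dev/null;python3 w.py;python3 m.py
python3 - <<'E'
from h import *;from rig import bot
c={n:bot.capture(n) for n in("top","scene")};P=[]
for n,b in(("top",(340,200,395,250)),("scene",(370,155,440,200))):
    m=masked(c[n],(0,170,120),(6,255,255),b)
    P.append(np.argwhere(m)[:,::-1].mean(0));print(n,P[-1],(m>0).sum())
p,e=tri(c["top"],P[0],c["scene"],P[1]);print("grip centre",toB(p),mm(p),mm(e))
cv2.imwrite("pics/s5.png",cv2.resize(c["top"]["color"][185:260,265:395,::-1],(780,450),interpolation=2))
E
```

```text
20.15 board xy [-56.2 264.1] z 154.5 F [ 0.45  0.08 -0.76] open 0.01
left 60.25
board left 160.75
line -159.5 [-160.75 -158.5  -159.25 -160.   -160.75 -158.25 -159.   -159.75 -160.5
 -158.25 -159.   -159.75 -160.5  -158.25 -158.75 -159.75 -160.5  -158.  ]
slat near [-35.   -36.   -35.   -36.   -35.   -35.75 -34.75 -35.5  -36.25 -35.25
 -36.25 -35.   -37.   -35.  ] slope [-3.60000e-03 -3.55893e+01]
board near [-70.25 -70.75 -70.5  -71.75 -71.5  -70.   -70.   -70.75 -70.25 -71.
 -71.25 -71.75 -70.25 -70.5  -70.75] slope [-5.00000e-04 -7.07339e+01]
fence top/slat [41.75 42.75 41.25 46.   42.25 46.25 45.75 46.75 42.75 41.75 42.75 41.25] slope [-1.80000e-03  4.34283e+01]
fence back [68.5  69.5  69.5  68.5  69.5  69.75 68.   69.25 69.25 62.25 69.5  68.5
 68.25 69.75 69.25 73.5  69.25] slope [5.30000e-03 6.86969e+01]
top [364.6043956  232.73626374] 91
scene [398.06349206 183.25396825] 63
grip centre [-58.87456694 -95.76953462] [ 445.2 -232.    60.3] 12.3
```

View pics/s5.png

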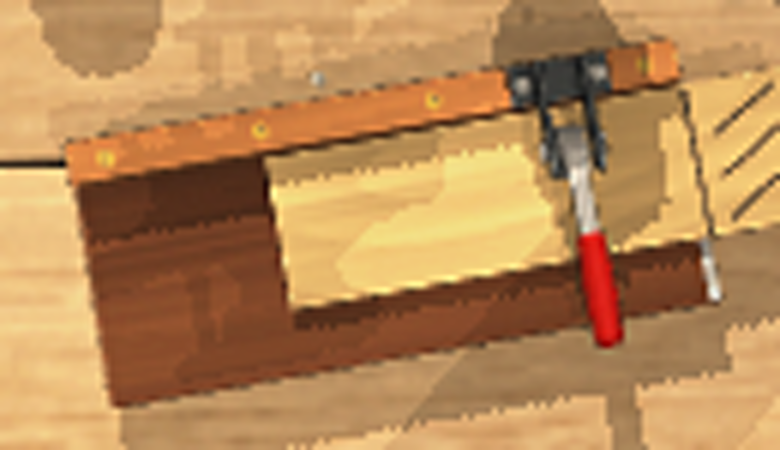

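The lever has dropped: its tip moved from (620,305) to (608,343), the grip centre is at about z=60 mm, and pressing met a hard stop at 67.6 mm. The pencil line (683,92)–(710,235) is in line with the steel strip, and the slat hasn't shifted.

```bash
python3 -c "
from rig import bot
print(bot.hand_in())"
```

```text
the job is handed in; nothing more can be done
None
```

I handed the job in at about 20 s of robot time, and no verdict came back: in the last images the slat lies flush against the fence with its pencil line within about 1 mm of the sawing edge, and the cam lever was pressed to its hard stop (about 30 N), though I did not measure the clamp force or re-check the bystanders.

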